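Make up the plywood tray and present the chisel over it

TASK

Fold up the three loose walls of the plywood tray until all of them stand upright. Then draw the red-handled chisel out of the slanted rack, turn it level and hold it over the middle of the tray, well clear above the walls and their tabs, ready for wrapping. Finish still holding it there, at rest, with the walls standing; leave the other tools and things where they are.

Things in the scene. Friction and masses are not known exactly. Their poses are not given: they have to be found in the camera images.
- tray: knock-down plywood tray fixed to the bench: base 140 (its x) x 200 (its y) x 8 mm, a fixed back wall 50 mm high on its +x side, and three hinged walls folded outwards. Origin: centre of the base's underside, on the bench; z up.
- tray_middle (a point): centre of the tray's floor, 8 mm above the bench
- wall_front (a joint): angle of the hinged wall at the near long side (-x of the tray): 0 = lying flat outwards, 1.57 = upright, stop at 1.6 rad. Starts part-raised (0.25 to 0.75). Wall 50 mm high and 7 mm thick, 80 g; a stiff friction hinge (0.09 N m) keeps it wherever it is left.
- wall_front_hinge (a point): middle of that wall's hinge line, on the edge of the tray base, at the top face of the base (8 mm above the bench)
- wall_front_tab (a point): grasp point on the green finger tab on that wall's free edge: 28 mm wide along the hinge line, 7 mm thick, standing 42 mm beyond the wall. 74 mm from the hinge line, which it circles as the wall is raised; 3.5 mm outside the wall's inner face (that face passes through the hinge line). Pinched across its 28 mm width it can pivot between the fingers. Own x axis points to the hinge.
- wall_left (a joint): angle of the hinged wall at the +y end of the tray: 0 = lying flat outwards, 1.57 = upright, stop at 1.6 rad. Starts part-raised (0.25 to 0.75). Wall 50 mm high and 7 mm thick, 80 g; a stiff friction hinge (0.09 N m) keeps it wherever it is left.
- wall_left_hinge (a point): middle of that wall's hinge line, on the edge of the tray base, at the top face of the base (8 mm above the bench)
- wall_left_tab (a point): grasp point on the green finger tab on that wall's free edge: 28 mm wide along the hinge line, 7 mm thick, standing 42 mm beyond the wall. 74 mm from the hinge line, which it circles as the wall is raised; 3.5 mm outside the wall's inner face (that face passes through the hinge line). Pinched across its 28 mm width it can pivot between the fingers. Own x axis points to the hinge.
- wall_right (a joint): angle of the hinged wall at the -y end of the tray: 0 = lying flat outwards, 1.57 = upright, stop at 1.6 rad. Starts part-raised (0.25 to 0.75). Wall 50 mm high and 7 mm thick, 80 g; a stiff friction hinge (0.09 N m) keeps it wherever it is left.
- wall_right_hinge (a point): middle of that wall's hinge line, on the edge of the tray base, at the top face of the base (8 mm above the bench)
- wall_right_tab (a point): grasp point on the green finger tab on that wall's free edge: 28 mm wide along the hinge line, 7 mm thick, standing 42 mm beyond the wall. 74 mm from the hinge line, which it circles as the wall is raised; 3.5 mm outside the wall's inner face (that face passes through the hinge line). Pinched across its 28 mm width it can pivot between the fingers. Own x axis points to the hinge.
- rack: slanted wooden tool rack fixed to the bench, 290 mm wide (its y). Three slots at y = -95, 0, 95 mm, mouths 78 mm above the bench over its line x = 0, sloping at 45 degrees: handles lean, upper end towards its -x. Slotted plate 35 mm thick; dark side cheeks 95 mm high. Origin: on the bench below the middle slot's mouth; z up.
- chisel: chisel, about 0.18 kg: red square handle 26 x 26 x 100 mm, steel blade 18 x 5.5 x 75 mm. In any one of the slots, blade down, handle's foot on the plate. Origin: where blade and handle meet; z runs along it to the handle's end (at first leaning 45 to 52 degrees towards the rack's -x); y is level, square to a side face of the handle. 1 to 2 mm of play in the slot; draw it 75 mm or more along its z.
- chisel_grip (a point): good grasp point on the handle, 62 mm from the body origin, 38 mm below the handle's end; the handle is 26 mm wide there along the chisel's y
- chisel_middle (a point): middle of the chisel's length, 12.5 mm from the body origin towards the handle
- chisel_tip (a point): blade's tip, 75 mm from the body origin
- file: bystander in the rack: flat file, pale wooden handle 26 x 26 x 85 mm, same foot origin and axes as the chisel; leave in place
- scraper: bystander in the rack: scraper, black handle 26 x 26 x 80 mm, same foot origin and axes as the chisel; leave in place
- mallet: bystander lying on the bench: wooden mallet, head 60 x 110 x 60 mm, handle 150 mm along its -x; origin under its head, 10 mm from the handle side
- glue: bystander: upright yellow glue bottle, 60 mm across, 170 mm tall; origin centre of its foot
- wax: bystander: green wax tin, 74 mm across, 50 mm tall; origin centre of its foot
- offcut: bystander: pine offcut 200 x 60 x 20 mm lying flat; origin centre of its underside
- square: bystander: try square, stock 100 x 22 x 16 mm, blade 140 mm; lying flat; origin under the middle of its stock

How it is judged:
On the way, in this order (a step that is already met when the one before it is completed fails the run):
1. all three walls of the tray stand upright (each hinge past 1.4 rad) (value of joint each of wall_front, wall_left, wall_right above 1.4 rad), for 0.2 s.
2. the chisel is drawn right out of the rack (its tip more than 100 mm above the bench, not touching the rack) (all of step 1 and height (world z) of chisel_tip above 0.1 m and contact force between chisel and rack below 0.1 N), for 0.2 s.
At the end, for the whole second after the job is handed in: The three walls stand past 1.4 rad; the chisel is held in the fingers, within 0.2 rad of level, its middle within 50 mm (seen from above) of the middle of the tray and more than 130 mm above the bench and its tip more than 110 mm (tabs reach 100 mm), touching neither tray nor rack, at rest (all of step 1 and angle between chisel's own z axis and vertical between 1.37 and 1.77 rad and horizontal distance between chisel_middle and tray_middle below 0.05 m and height (world z) of chisel_middle above 0.13 m and height (world z) of chisel_tip above 0.11 m and contact force between chisel and the fingers above 1 N and contact force between chisel and tray below 0.1 N and contact force between chisel and rack below 0.1 N and linear speed of chisel below 0.03 m/s); the arm keeps its last pose, push and grip.
It fails at once if the file or the scraper is moved more than 30 mm (distance of any of file, scraper from where it was at the start of the episode above 0.03 m).
It fails at once if a thing lying on the bench is moved more than 30 mm (distance of any of mallet, glue, wax, offcut, square from where it was at the start of the episode above 0.03 m).
It also fails if it takes over 70 s, if anything falls off the work surface, if the arm or the gripper's body presses on something with over 40 N, if the wrist force passes 120 N, or if a joint passes its speed limit or range.

ROBOT

A 7-joint arm with a two-finger parallel gripper is mounted at the origin on the work surface. World frame = base frame: x ahead of the robot, y to its left, z up, the work surface at z = 0. Lengths are in m, angles in rad, forces in N, time in s.
With the tool pointing down it reaches from about 0.425 to 0.95 m from the base axis. Payload 4.7 kg.
Tool frame: the origin (TCP) lies on the centre line of the jaws, within the pads' length; the fingertips stand 14 mm ahead of it and the grasp point (between the pads) lies 5 mm behind it (manip.tip_extent is the distance from the TCP to the fingertips, in m); z points along the fingers, y is the line along which they close (so a half turn about z gives the same grasp; the last joint's range is limited). The gripper opens to 85 mm and grips with 20 to 120 N. Pads are 22 mm wide; open, the fingers measure 114 mm over their backs; the gripper's body (76 mm by 85 mm) begins 54 mm behind the grasp point. The pads swing forward as they close: fully open they stand 13 mm farther back than shut.
Start: joints at [1.081, 0.469, -0.049, 1.532, 0.024, 1.141, -0.082], TCP at [0.3, -0.605, 0.245] pointing down, gripper open.
Joint ranges: [-2.59, 2.59], [-0.33, 1.99], [-1.39, 1.29], [0.1, 2.45], [-1.04, 4.18], [0.21, 1.99], [-2.66, 2.66]. Speed limits (rad/s): [2.57, 2.57, 3.14, 3.14, 3.14, 3.14, 3.14].

INTERFACE

Orientations are given as a unit quaternion [x, y, z, w].
In Python, from workcell import status, grab_frame, get_calibration, manip gives the robot as it stands. The module is installed in compiled form; this text tells all that it offers.
- The arm moves only by the shell command python3 -m jog 'ROWS'. ROWS is JSON, a list of rows, each an object with "hand": the finger opening in m, from 0 to 0.0854; "slide": the shift along the tool's x, y, z in m, a list of three; "delta_rot": the turn, a rotation vector about the tool's x, y, z in rad, a list of three. A call has 1 to 8 rows; each row shifts and turns the commanded pose from where the row before left it, along the tool's axes as they then stand; what a row does not reach is not made up. A row lasts 1/12 s, in which the tool goes at most 41.7 mm and 7.16 degrees, less where a joint would pass 70% of its speed; a pose out of reach is approached as far as the arm can. A call with a gripper value outside its range is refused whole. The fingers move at their own pace and stop on an object; the grip force is fixed at half the most. Time passes only in rows, so rows that do not move let the fingers close. It gives the time, the measured TCP pose, the force, the opening and the grip force at its end, in the units of the state.
- status.get_obs(): the state, without advancing time (a new reading comes with each control period).
- grab_frame(name): name is "side" or "top"; returns the picture (480x640x3 uint8, red, green, blue); there is no depth.
- get_calibration(name): a dict with "fov_y" (degrees; the focal length in pixels is half the picture's height over the tangent of half this angle, whatever the lens; pixels are square), "cx", "cy" (the principal point, pixels), "R" (3x3) and "t" (3): a world point X has camera coordinates R X + t. Camera axes: x right, y down, z forward; pixel columns grow to the right and rows downward; lengths in m; the calibration is good to about 2 mm. A picture is of the moment at which its call begins. get_calibration takes no time and is no camera call.
- manip.job_done(): hands the job in; it is judged then, once.
The state is a dict: "time": time; "q": joint angles; "joint_vel": joint speeds; "joint_torque": joint torques, N m; "tcp_pos": TCP position; "ee_rot": TCP orientation; "wrist_force": force on the tool from outside, world axes, zero at the start; "moment": the same for the moment, N m; "width": finger opening in m; "finger_force": force on a finger pad.
Only numpy, scipy, OpenCV 4.12 (cv2) and the standard library are available. Lean on these libraries where they do the work, as an engineer would, in place of code of your own. Each camera call takes 0.05 s, during which the arm holds its last target. There are 200 camera calls.

## Working session

There is one attempt and no reset: what is moved stays moved. The work goes in short steps, Python scripts to look and compute and a shell command to move; the robot and the scene stay as the last step left them, time stands still between calls to the robot, and variables do not carry over. Pictures are saved under pics/ and viewed, at most 10 in all, crops included, and the job is handed in when it is done.

```bash
mkdir -p pics; python3 - <<'E'
from workcell import status, grab_frame, get_calibration, manip
import cv2,numpy as np
for n in("side","top"):
    cv2.imwrite(f"pics/{n}0.png",grab_frame(n)[:,:,::-1]); c=get_calibration(n)
    print(n,c["fov_y"],c["cx"],c["cy"],np.round(c["R"],4).tolist(),np.round(c["t"],4).tolist())
o=status.get_obs();print(o, manip.tip_extent)
E
```

```text
side 50.42159498695471 320.28477589904986 245.38845744476114 [[0.9567, -0.2905, -0.0194], [-0.2188, -0.6733, -0.7062], [0.192, 0.6799, -0.7077]] [-0.5178, 0.1871, 1.6332]
top 43.3451546757416 327.36755092616164 239.58165353054096 [[0.0055, -1.0, 0.0068], [-0.9978, -0.0059, -0.0659], [0.0659, -0.0064, -0.9978]] [-0.01, 0.577, 1.7868]
{'time': 0.1, 'q': array([ 1.08105878,  0.46934106, -0.04857731,  1.53357675,  0.02413415,
        1.14101299, -0.08230056]), 'joint_vel': array([-0.00156133, -0.00164175, -0.00086192, -0.00341573,  0.00130316,
        0.00186853,  0.00011779]), 'joint_torque': array([ 1.00848549e-03, -5.11516428e+01, -4.66180150e-02, -2.38390088e+01,
        1.07544454e-02,  4.39097392e-03,  2.96916710e-05]), 'tcp_pos': array([ 0.29994236, -0.60413475,  0.24437864]), 'ee_rot': array([ 9.73567380e-01,  2.28398315e-01, -2.48769109e-04, -8.39728734e-04]), 'wrist_force': array([0.03132896, 0.03255872, 0.12529605]), 'moment': array([ 0.01420027,  0.00297037, -0.02787489]), 'finger_force': 0.0, 'width': 0.08517952393523992} 0.014
```

View pics/top0.png

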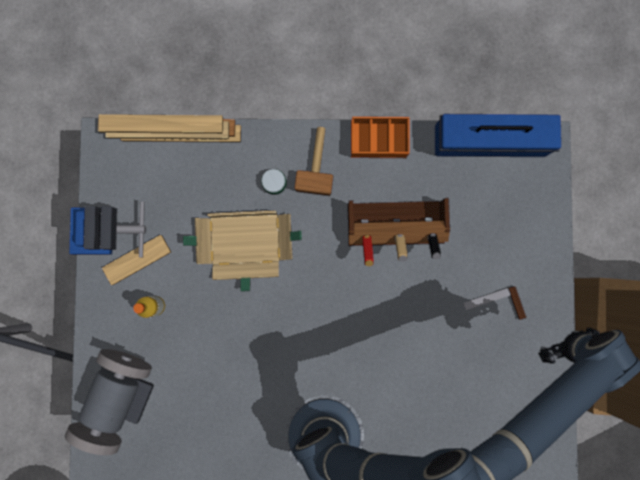

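View pics/side0.png

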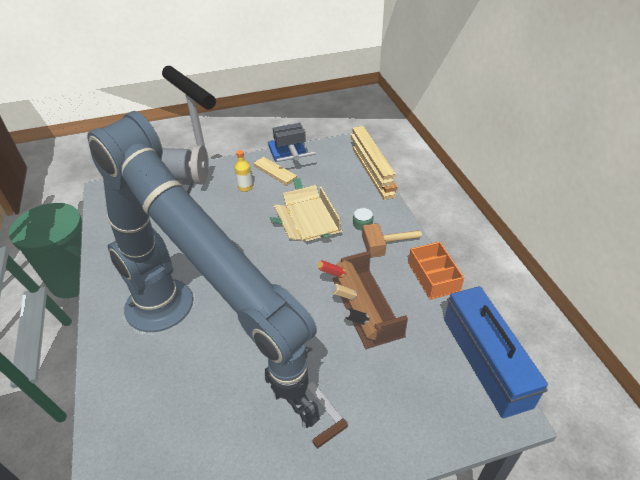

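```bash
cat > h.py <<'E'
import cv2,numpy as np
from workcell import status, grab_frame, get_calibration, manip
from scipy.spatial.transform import Rotation as Ro
C={n:get_calibration(n) for n in("side","top")}
def proj(n,X):
    c=C[n];p=np.atleast_2d(X)@np.array(c["R"]).T+c["t"];f=240/np.tan(np.radians(c["fov_y"]/2))
    return np.c_[c["cx"]+f*p[:,0]/p[:,2],c["cy"]+f*p[:,1]/p[:,2]]
def onz(n,uv,z):
    c=C[n];R=np.array(c["R"]);f=240/np.tan(np.radians(c["fov_y"]/2))
    d=R.T@[(uv[0]-c["cx"])/f,(uv[1]-c["cy"])/f,1];o=-R.T@np.array(c["t"])
    return o+d*(z-o[2])/d[2]
def blobs(im,kind,box):
    x0,y0,x1,y1=box;h=cv2.cvtColor(im[y0:y1,x0:x1],cv2.COLOR_RGB2HSV)
    H,S,V=[h[:,:,i].astype(int) for i in range(3)]
    m=((H>60)&(H<95)&(S>80)) if kind=="green" else (((H<6)|(H>172))&(S>170)&(V>60))
    n,l,s,c=cv2.connectedComponentsWithStats(m.astype(np.uint8))
    return [(s[i,4],np.round(c[i]+[x0,y0],1).tolist(),(s[i,:4]+[x0,y0,0,0]).tolist()) for i in range(1,n) if s[i,4]>8]
E
python3 - <<'E'
from h import *
T=cv2.imread("pics/top0.png");S=cv2.imread("pics/side0.png")
e=lambda I,x,y:cv2.resize(I[y:y+100,x:x+133],(399,300),interpolation=cv2.INTER_CUBIC)
cv2.imwrite("pics/c0.png",np.vstack([np.hstack([e(T,175,195),e(T,335,190)]),np.hstack([e(S,255,165),e(S,300,245)])]))
t=T[:,:,::-1];s=S[:,:,::-1]
print(blobs(t,"green",(170,190,320,310)));print(blobs(s,"green",(255,165,350,250)))
print(blobs(t,"red",(340,190,460,280)));print(blobs(s,"red",(300,245,420,350)))
E
```

```text
[(np.int32(76), [295.4, 235.4], [291, 232, 10, 8]), (np.int32(111), [189.1, 240.0], [183, 236, 13, 9]), (np.int32(98), [244.7, 284.1], [241, 279, 9, 12])]
[(np.int32(55), [297.2, 183.0], [294, 178, 8, 11])]
[(np.int32(187), [367.5, 248.2], [362, 237, 11, 24])]
[]
```

View pics/c0.png

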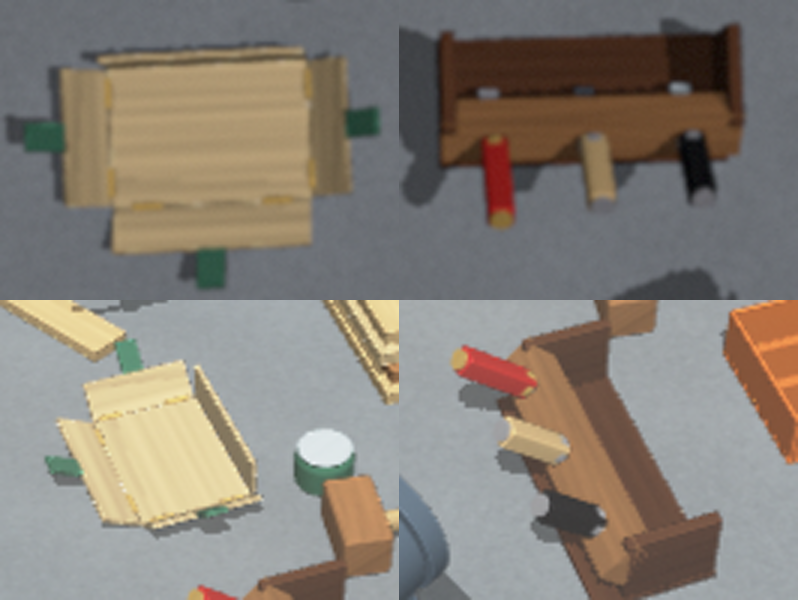

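```bash
cat >> h.py <<'E'
W={"front":(np.array([-.07,0,.008]),np.array([-1.,0,0]),np.array([0,1.,0])),"left":(np.array([0,.1,.008]),np.array([0,1.,0]),np.array([1.,0,0])),"right":(np.array([0,-.1,.008]),np.array([0,-1.,0]),np.array([1.,0,0]))}
Z=np.array([0,0,1.])
def wpt(p,w,a,r,s,o=0):
    h,out,lat=W[w];X=h+out*(r*np.cos(a)+o*np.sin(a))+Z*(r*np.sin(a)-o*np.cos(a))+lat*s
    return Ro.from_euler("z",p[2]).apply(X)+[p[0],p[1],0]
E
python3 - <<'E'
from h import *
from scipy.optimize import least_squares
t=lambda x,y:(175+x/3,195+y/3); s=lambda x,y:(255+x/3,165+(y-300)/3)
k=dict(front=3,left=4,right=5)
ob=[("top","front",0,.1,t(109,207)),("top","front",0,-.1,t(311,203)),
("top","front",.05,.1,t(113,251)),("top","front",.05,-.1,t(311,243)),("top","front",.071,0,(244.7,284.1)),
("top","left",.05,.07,t(61,68)),("top","left",.05,-.07,t(67,205)),("top","left",.071,0,(189.1,240)),
("top","right",.05,.07,t(347,57)),("top","right",.05,-.07,t(350,193)),("top","right",.071,0,(295.4,235.4)),
("side","left",.05,-.07,s(86,383)),("side","left",.05,.07,s(185,362)),("side","left",.071,0,(297.2,183)),
("side","left",0,-.07,s(97,415)),("side","left",0,.07,s(188,400)),
("side","front",.05,.1,s(58,422)),("side","front",.05,-.1,s(105,522)),("side","front",.071,0,s(64,466)),
("side","right",.05,-.07,s(152,525)),("side","right",.05,.07,s(260,497))]
f=lambda p:np.concatenate([(proj(c,wpt(p,w,p[k[w]],r,l))[0]-uv) for c,w,r,l,uv in ob])
r=least_squares(f,[.57,.25,.03,.5,.5,.5],loss="soft_l1");print(np.round(r.x,4));print(np.round(f(r.x).reshape(-1,2),1).tolist())
# rack/chisel : origin xy, yaw, lean
q=lambda x,y:(335+(x-399)/3,190+y/3); g=lambda x,y:(300+(x-399)/3,245+(y-300)/3)
def ax(p):
    return Ro.from_euler("z",p[2]).apply([-np.sin(p[3]),0,np.cos(p[3])]), Ro.from_euler("z",p[2]).apply([np.cos(p[3]),0,np.sin(p[3])])
def fc(p):
    z,n=ax(p);o=np.array([p[0],p[1],.078]);
    return np.concatenate([proj("top",o+.1*z)[0]-q(501,220),proj("side",o+.1*z)[0]-g(460,361),proj("top",o+.013*n)[0]-q(495,138),[(p[2]-.035)*50]])
c=least_squares(fc,[.55,-.1,.035,.8]);print(np.round(c.x,4),np.round(c.fun,1));
z,n=ax(c.x);print("end",np.array([c.x[0],c.x[1],.078])+.1*z)
for X,Y in[(441,165),(739,155)]:print(onz("top",q(X,Y),.06))
E
```

```text
[0.5791 0.2405 0.0447 0.358  0.5913 0.6576]
[[1.1, -0.8], [0.5, -2.0], [-0.9, 0.2], [0.6, 0.2], [0.7, 0.1], [0.1, -1.3], [-0.7, 0.2], [0.1, -0.1], [-0.5, -1.4], [0.1, 0.5], [1.0, 0.2], [-1.7, -0.1], [-0.3, -1.2], [0.6, 0.5], [-1.8, 1.3], [2.3, -2.0], [-0.9, -1.7], [-1.2, -0.5], [-0.8, 0.1], [-0.9, -0.0], [0.7, -0.5]]
[ 0.5772 -0.121   0.037   0.8326] [ 0.7  0.  -1.1 -0.9  0.1 -0.8  0.1]
end [ 0.50331024 -0.12377733  0.1452952 ]
[ 0.558898   -0.06972618  0.06      ]
[ 0.57036751 -0.36036055  0.06      ]
```

```bash
cat >> h.py <<'E'
def go(target,R=None):
    o=status.get_obs();Rt=Ro.from_quat(o["ee_rot"])
    d=Rt.inv().apply(np.array(target)-o["tcp_pos"])
    print("slide",np.round(d*1000,1),"tcp",np.round(o["tcp_pos"],4))
    if R is not None:print("rot",np.round((Rt.inv()*R).as_rotvec(),4))
def down(psi):return Ro.from_euler("z",psi)*Ro.from_euler("x",np.pi)
P=[0.5791,0.2405,0.0447];A=dict(front=.358,left=.591,right=.658)
E
python3 -m jog '[{"hand":0.05,"slide":[0,0,-0.007],"delta_rot":[0,0,-0.12]},{"hand":0.05,"slide":[0,0,-0.007],"delta_rot":[0,0,-0.12]},{"hand":0.05,"slide":[0,0,-0.007],"delta_rot":[0,0,-0.12]},{"hand":0.05,"slide":[0,0,-0.007],"delta_rot":[0,0,-0.12]},{"hand":0.05,"slide":[0,0,-0.007],"delta_rot":[0,0,-0.12]},{"hand":0.05,"slide":[0,0,-0.007],"delta_rot":[0,0,-0.12]},{"hand":0.05,"slide":[0,0,-0.007],"delta_rot":[0,0,-0.12]},{"hand":0.05,"slide":[0,0,-0.007],"delta_rot":[0,0,-0.12]}]'
python3 -m jog '[{"hand":0.05,"slide":[0,0,0],"delta_rot":[0,0,-0.12]},{"hand":0.05,"slide":[0,0,0],"delta_rot":[0,0,-0.075]},{"hand":0.05,"slide":[0,0,0],"delta_rot":[0,0,0]}]'
python3 - <<'E'
from h import *
for w in W:
    print(w,[np.round(wpt(P,w,a,.074,0,.0035),4).tolist() for a in (A[w],.8,1.1,1.35,1.57)])
t=wpt(P,"right",A["right"],.074,0,.0035);go([t[0],t[1],.28],down(.0447+np.pi/2))
print(status.get_obs()["q"].round(2))
E
```

```text
time: 0.77
tcp_pos: [0.3, -0.6043, 0.301]
ee_rot: [0.756, 0.654, 0.0, -0.001]
wrist_force: [-0.3, 0.6, 1.1]
width: 0.0503
finger_force: 0.0
time: 1.02
tcp_pos: [0.2999, -0.6044, 0.3008]
ee_rot: [0.691, 0.723, 0.0, -0.0]
wrist_force: [0.9, -0.4, 0.6]
width: 0.0498
finger_force: 0.0
front [[0.4387, 0.2342, 0.0307], [0.4552, 0.235, 0.0586], [0.4725, 0.2357, 0.0724], [0.4896, 0.2365, 0.0794], [0.5056, 0.2372, 0.082]]
left [[0.5718, 0.4037, 0.0463], [0.5722, 0.3944, 0.0586], [0.573, 0.377, 0.0724], [0.5738, 0.36, 0.0794], [0.5745, 0.344, 0.082]]
right [[0.5863, 0.08, 0.0505], [0.586, 0.0866, 0.0586], [0.5852, 0.104, 0.0724], [0.5844, 0.121, 0.0794], [0.5837, 0.137, 0.082]]
slide [670.5 317.5  21.4] tcp [ 0.2999 -0.6044  0.3008]
rot [-0.0001 -0.0009  0.0013]
[ 1.24  0.45 -0.29  1.45  0.13  1.26  0.99]
```

```bash

python3 -m jog '[{"hand":0.05,"slide":[0.0335,0.0158,0],"delta_rot":[0,0,0]},{"hand":0.05,"slide":[0.0335,0.0158,0],"delta_rot":[0,0,0]},{"hand":0.05,"slide":[0.0335,0.0158,0],"delta_rot":[0,0,0]},{"hand":0.05,"slide":[0.0335,0.0158,0],"delta_rot":[0,0,0]},{"hand":0.05,"slide":[0.0335,0.0158,0],"delta_rot":[0,0,0]},{"hand":0.05,"slide":[0.0335,0.0158,0],"delta_rot":[0,0,0]},{"hand":0.05,"slide":[0.0335,0.0158,0],"delta_rot":[0,0,0]},{"hand":0.05,"slide":[0.0335,0.0158,0],"delta_rot":[0,0,0]}]'
python3 -m jog '[{"hand":0.05,"slide":[0.0335,0.0158,0],"delta_rot":[0,0,0]},{"hand":0.05,"slide":[0.0335,0.0158,0],"delta_rot":[0,0,0]},{"hand":0.05,"slide":[0.0335,0.0158,0],"delta_rot":[0,0,0]},{"hand":0.05,"slide":[0.0335,0.0158,0],"delta_rot":[0,0,0]},{"hand":0.05,"slide":[0.0335,0.0158,0],"delta_rot":[0,0,0]},{"hand":0.05,"slide":[0.0335,0.0158,0],"delta_rot":[0,0,0]},{"hand":0.05,"slide":[0.0335,0.0158,0],"delta_rot":[0,0,0]},{"hand":0.05,"slide":[0.0335,0.0158,0],"delta_rot":[0,0,0]}]'
python3 -m jog '[{"hand":0.05,"slide":[0.0335,0.0158,0],"delta_rot":[0,0,0]},{"hand":0.05,"slide":[0.0335,0.0158,0],"delta_rot":[0,0,0]},{"hand":0.05,"slide":[0.0335,0.0158,0],"delta_rot":[0,0,0]},{"hand":0.05,"slide":[0.0335,0.0158,0],"delta_rot":[0,0,0]},{"hand":0.05,"slide":[0,0,0],"delta_rot":[0,0,0]},{"hand":0.05,"slide":[0,0,0],"delta_rot":[0,0,0]}]'
python3 - <<'E'
from h import *
t=wpt(P,"right",A["right"],.074,0,.0035);go([t[0],t[1],t[2]-.005],down(.0447+np.pi/2))
print(status.get_obs()["q"].round(2))
E
```

```text
time: 1.68
tcp_pos: [0.4145, -0.3293, 0.3011]
ee_rot: [0.692, 0.722, -0.0, -0.0]
wrist_force: [1.9, -0.4, 0.2]
width: 0.05
finger_force: 0.0
time: 2.35
tcp_pos: [0.5287, -0.0561, 0.3012]
ee_rot: [0.692, 0.722, -0.0, 0.0]
wrist_force: [0.3, -0.7, -0.1]
width: 0.0499
finger_force: 0.0
time: 2.85
tcp_pos: [0.5855, 0.0818, 0.3007]
ee_rot: [0.69, 0.724, -0.0, -0.001]
wrist_force: [0.9, -1.2, 0.7]
width: 0.0501
finger_force: 0.0
slide [ -2.1   1.  255.2] tcp [0.5855 0.0818 0.3007]
rot [-0.0011 -0.0011  0.0037]
[ 0.29  0.36 -0.65  1.64  0.23  1.22 -0.37]
```

```bash

python3 -m jog '[{"hand":0.05,"slide":[-0.002,0.001,0.036],"delta_rot":[0,0,0]},{"hand":0.05,"slide":[0,0,0.036],"delta_rot":[0,0,0]},{"hand":0.05,"slide":[0,0,0.036],"delta_rot":[0,0,0]},{"hand":0.05,"slide":[0,0,0.036],"delta_rot":[0,0,0]},{"hand":0.05,"slide":[0,0,0.036],"delta_rot":[0,0,0]},{"hand":0.05,"slide":[0,0,0.036],"delta_rot":[0,0,0]},{"hand":0.05,"slide":[0,0,0.02],"delta_rot":[0,0,0]},{"hand":0.05,"slide":[0,0,0.019],"delta_rot":[0,0,0]}]'
python3 -m jog '[{"hand":0.015,"slide":[0,0,0],"delta_rot":[0,0,0]},{"hand":0.015,"slide":[0,0,0],"delta_rot":[0,0,0]},{"hand":0.015,"slide":[0,0,0],"delta_rot":[0,0,0]},{"hand":0.015,"slide":[0,0,0],"delta_rot":[0,0,0]},{"hand":0.015,"slide":[0,0,0],"delta_rot":[0,0,0]},{"hand":0.015,"slide":[0,0,0],"delta_rot":[0,0,0]}]'

```

```text
time: 3.52
tcp_pos: [0.5854, 0.0741, 0.0438]
ee_rot: [0.693, 0.721, -0.002, -0.0]
wrist_force: [1.2, -0.6, 0.6]
width: 0.0498
finger_force: 0.0
time: 4.02
tcp_pos: [0.5877, 0.0767, 0.0474]
ee_rot: [0.691, 0.723, 0.001, 0.001]
wrist_force: [2.3, 1.4, -2.0]
width: 0.027
finger_force: 59.5
```

```bash

python3 -m jog '[{"hand":0.015,"slide":[0.0066,0,-0.0081],"delta_rot":[0,0,0]},{"hand":0.015,"slide":[0.0082,0,-0.0076],"delta_rot":[0,0,0]},{"hand":0.015,"slide":[0.0092,0,-0.0062],"delta_rot":[0,0,0]},{"hand":0.015,"slide":[0.010,0,-0.0047],"delta_rot":[0,0,0]},{"hand":0.015,"slide":[0.0107,0,-0.0032],"delta_rot":[0,0,0]},{"hand":0.015,"slide":[0.0073,0,-0.0013],"delta_rot":[0,0,0]},{"hand":0.015,"slide":[0.007,0,0],"delta_rot":[0,0,0]},{"hand":0.015,"slide":[0,0,0],"delta_rot":[0,0,0]}]'
python3 -m jog '[{"hand":0.015,"slide":[0,0,0],"delta_rot":[0,0,0]},{"hand":0.015,"slide":[0,0,0],"delta_rot":[0,0,0]}]'
python3 - <<'E'
from h import *
cv2.imwrite("pics/s1.png",cv2.resize(grab_frame("side")[150:270,240:400,::-1],None,fx=4,fy=4,interpolation=cv2.INTER_CUBIC))
E
```

```text
time: 4.68
tcp_pos: [0.5849, 0.1317, 0.0798]
ee_rot: [0.692, 0.722, -0.003, 0.003]
wrist_force: [-1.7, -9.0, 12.1]
width: 0.0267
finger_force: 66.4
time: 4.85
tcp_pos: [0.5849, 0.1315, 0.0798]
ee_rot: [0.692, 0.722, -0.003, 0.003]
wrist_force: [-1.7, -7.5, 10.7]
width: 0.0267
finger_force: 66.2
```

View pics/s1.png

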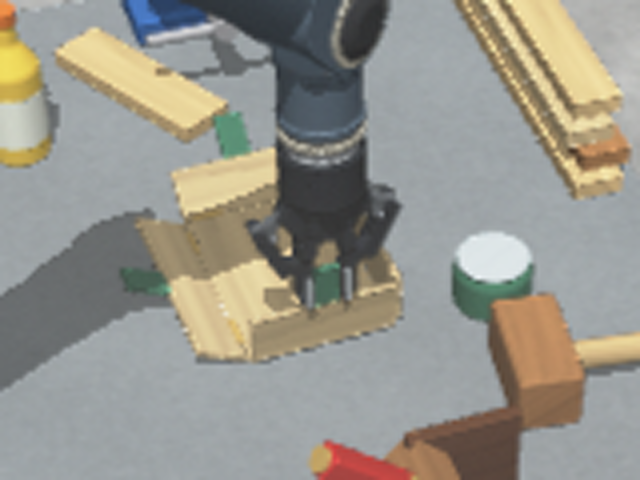

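```bash

python3 -m jog '[{"hand":0.015,"slide":[0.004,0,0.002],"delta_rot":[0,0,0]},{"hand":0.015,"slide":[0.004,0,0.001],"delta_rot":[0,0,0]},{"hand":0.015,"slide":[0,0,0],"delta_rot":[0,0,0]}]'
python3 -m jog '[{"hand":0.05,"slide":[0,0,0],"delta_rot":[0,0,0]},{"hand":0.05,"slide":[0,0,0],"delta_rot":[0,0,0]},{"hand":0.05,"slide":[0,0,0],"delta_rot":[0,0,0]},{"hand":0.05,"slide":[0,0,-0.03],"delta_rot":[0,0,0]},{"hand":0.05,"slide":[0,0,-0.04],"delta_rot":[0,0,0]},{"hand":0.05,"slide":[0,0,-0.04],"delta_rot":[0,0,0]},{"hand":0.05,"slide":[0,0,-0.04],"delta_rot":[0,0,0]}]'
python3 - <<'E'
from h import *
t=wpt(P,"left",A["left"],.074,0,.0035);go([t[0],t[1],t[2]-.005],down(.0447+np.pi/2))
print(status.get_obs()["q"].round(2))
E
```

```text
time: 5.15
tcp_pos: [0.5846, 0.1388, 0.0791]
ee_rot: [0.692, 0.722, -0.004, 0.004]
wrist_force: [-6.7, -11.3, 28.1]
width: 0.0268
finger_force: 69.7
time: 5.73
tcp_pos: [0.5829, 0.1444, 0.2257]
ee_rot: [0.691, 0.723, -0.001, -0.001]
wrist_force: [1.0, 0.1, -1.0]
width: 0.05
finger_force: 0.0
slide [259.6   1.2 184.4] tcp [0.5829 0.1444 0.2257]
rot [-0.002  -0.0003  0.0013]
[ 0.16  0.44 -0.63  1.71  0.29  1.09 -0.52]
```

```bash

python3 -m jog '[{"hand":0.05,"slide":[0.037,0,0],"delta_rot":[0,0,0]},{"hand":0.05,"slide":[0.037,0,0],"delta_rot":[0,0,0]},{"hand":0.05,"slide":[0.037,0,0],"delta_rot":[0,0,0]},{"hand":0.05,"slide":[0.037,0,0],"delta_rot":[0,0,0]},{"hand":0.05,"slide":[0.037,0,0],"delta_rot":[0,0,0]},{"hand":0.05,"slide":[0.037,0,0],"delta_rot":[0,0,0]},{"hand":0.05,"slide":[0.037,0,0],"delta_rot":[0,0,0]},{"hand":0.05,"slide":[0,0,0],"delta_rot":[0,0,0]}]'
python3 -m jog '[{"hand":0.05,"slide":[0,0,0],"delta_rot":[0,0,0]}]'
python3 - <<'E'
from h import *
t=wpt(P,"left",A["left"],.074,0,.0035);go([t[0],t[1],t[2]-.005],down(.0447+np.pi/2))
cv2.imwrite("pics/x.png",grab_frame("top")[:,:,::-1])
E
```

```text
time: 6.4
tcp_pos: [0.567, 0.4126, 0.2242]
ee_rot: [0.687, 0.727, 0.001, -0.004]
wrist_force: [-1.2, 1.0, 0.4]
width: 0.0502
finger_force: 0.0
time: 6.48
tcp_pos: [0.5696, 0.4062, 0.2238]
ee_rot: [0.689, 0.725, -0.0, -0.001]
wrist_force: [0.1, 0.3, -0.8]
width: 0.0499
finger_force: 0.0
slide [ -2.8   2.4 182.5] tcp [0.5696 0.4062 0.2238]
rot [-0.0022 -0.0012  0.0063]
```

```bash

python3 -m jog '[{"hand":0.05,"slide":[-0.001,0.001,0.036],"delta_rot":[0,0,0]},{"hand":0.05,"slide":[0,0,0.036],"delta_rot":[0,0,0]},{"hand":0.05,"slide":[0,0,0.036],"delta_rot":[0,0,0]},{"hand":0.05,"slide":[0,0,0.036],"delta_rot":[0,0,0]},{"hand":0.05,"slide":[0,0,0.02],"delta_rot":[0,0,0]},{"hand":0.05,"slide":[0,0,0.018],"delta_rot":[0,0,0]},{"hand":0.05,"slide":[0,0,0],"delta_rot":[0,0,0]}]'
python3 -m jog '[{"hand":0.015,"slide":[0,0,0],"delta_rot":[0,0,0]},{"hand":0.015,"slide":[0,0,0],"delta_rot":[0,0,0]},{"hand":0.015,"slide":[0,0,0],"delta_rot":[0,0,0]},{"hand":0.015,"slide":[0,0,0],"delta_rot":[0,0,0]},{"hand":0.015,"slide":[0,0,0],"delta_rot":[0,0,0]},{"hand":0.015,"slide":[0,0,0],"delta_rot":[0,0,0]}]'

```

```text
time: 7.12
tcp_pos: [0.572, 0.3971, 0.0377]
ee_rot: [0.692, 0.722, -0.004, 0.0]
wrist_force: [-0.5, 0.3, 0.0]
width: 0.0502
finger_force: 0.0
time: 7.62
tcp_pos: [0.5704, 0.4005, 0.0429]
ee_rot: [0.691, 0.723, -0.003, -0.0]
wrist_force: [-7.2, -2.3, -2.3]
width: 0.0271
finger_force: 59.2
```

```bash

python3 -m jog '[{"hand":0.015,"slide":[-0.0045,0,-0.0063],"delta_rot":[0,0,0]},{"hand":0.015,"slide":[-0.0048,0,-0.006],"delta_rot":[0,0,0]},{"hand":0.015,"slide":[-0.0082,0,-0.0076],"delta_rot":[0,0,0]},{"hand":0.015,"slide":[-0.0092,0,-0.0062],"delta_rot":[0,0,0]},{"hand":0.015,"slide":[-0.010,0,-0.0047],"delta_rot":[0,0,0]},{"hand":0.015,"slide":[-0.0107,0,-0.0032],"delta_rot":[0,0,0]},{"hand":0.015,"slide":[-0.0073,0,-0.0013],"delta_rot":[0,0,0]},{"hand":0.015,"slide":[-0.007,0,0],"delta_rot":[0,0,0]}]'
python3 -m jog '[{"hand":0.015,"slide":[-0.003,0,0],"delta_rot":[0,0,0]},{"hand":0.015,"slide":[0,0,0],"delta_rot":[0,0,0]},{"hand":0.015,"slide":[0,0,0],"delta_rot":[0,0,0]}]'
python3 - <<'E'
from h import *
print(wpt(P,"left",1.6,.074,0,.0035))
E
```

```text
time: 8.28
tcp_pos: [0.5735, 0.3428, 0.0772]
ee_rot: [0.691, 0.723, 0.002, -0.004]
wrist_force: [-3.8, 23.7, -29.0]
width: 0.0269
finger_force: 60.8
time: 8.53
tcp_pos: [0.5734, 0.343, 0.0771]
ee_rot: [0.69, 0.724, 0.003, -0.005]
wrist_force: [-2.7, 14.7, -24.7]
width: 0.0267
finger_force: 61.6
[0.57457171 0.34173652 0.08207064]
```

```bash

python3 -m jog '[{"hand":0.05,"slide":[0,0,0],"delta_rot":[0,0,0]},{"hand":0.05,"slide":[0,0,0],"delta_rot":[0,0,0]},{"hand":0.05,"slide":[0,0,0],"delta_rot":[0,0,0]},{"hand":0.05,"slide":[0,0,-0.03],"delta_rot":[0,0,0]},{"hand":0.05,"slide":[0,0,-0.04],"delta_rot":[0,0,0]},{"hand":0.05,"slide":[-0.04,0,-0.04],"delta_rot":[0,0,0]},{"hand":0.05,"slide":[-0.04,0,-0.04],"delta_rot":[0,0,0]},{"hand":0.05,"slide":[-0.03,0,0],"delta_rot":[0,0,0]}]'
python3 -m jog '[{"hand":0.05,"slide":[0,0,0],"delta_rot":[0,0,-0.12]},{"hand":0.05,"slide":[0,0,0],"delta_rot":[0,0,-0.12]},{"hand":0.05,"slide":[0,0,0],"delta_rot":[0,0,-0.12]},{"hand":0.05,"slide":[0,0,0],"delta_rot":[0,0,-0.12]},{"hand":0.05,"slide":[0,0,0],"delta_rot":[0,0,-0.12]},{"hand":0.05,"slide":[0,0,0],"delta_rot":[0,0,-0.12]},{"hand":0.05,"slide":[0,0,0],"delta_rot":[0,0,-0.12]},{"hand":0.05,"slide":[0,0,0],"delta_rot":[0,0,-0.12]}]'
python3 -m jog '[{"hand":0.05,"slide":[0,0,0],"delta_rot":[0,0,-0.12]},{"hand":0.05,"slide":[0,0,0],"delta_rot":[0,0,-0.12]},{"hand":0.05,"slide":[0,0,0],"delta_rot":[0,0,-0.12]},{"hand":0.05,"slide":[0,0,0],"delta_rot":[0,0,-0.12]},{"hand":0.05,"slide":[0,0,0],"delta_rot":[0,0,-0.12]},{"hand":0.05,"slide":[0,0,0],"delta_rot":[0,0,0]},{"hand":0.05,"slide":[0,0,0],"delta_rot":[0,0,0]}]'
python3 - <<'E'
from h import *
t=wpt(P,"front",A["front"],.074,0,.0035);go([t[0],t[1],t[2]-.005],down(.0447+np.pi))
print(status.get_obs()["q"].round(2))
cv2.imwrite("pics/t2.png",cv2.resize(grab_frame("top")[180:320,160:340,::-1],None,fx=4,fy=4,interpolation=cv2.INTER_CUBIC))
E
```

```text
time: 9.2
tcp_pos: [0.5843, 0.2494, 0.216]
ee_rot: [0.691, 0.723, 0.007, 0.004]
wrist_force: [1.1, 0.3, -0.0]
width: 0.0499
finger_force: 0.0
time: 9.87
tcp_pos: [0.5819, 0.2471, 0.209]
ee_rot: [0.278, 0.961, 0.001, 0.002]
wrist_force: [0.1, 0.3, -0.3]
width: 0.0498
finger_force: 0.0
time: 10.45
tcp_pos: [0.5814, 0.2473, 0.208]
ee_rot: [-0.014, 1.0, -0.0, 0.001]
wrist_force: [-1.0, 0.3, -1.2]
width: 0.0501
finger_force: 0.0
slide [143.5  -8.9 182. ] tcp [0.5814 0.2473 0.208 ]
rot [-0.0001  0.0027 -0.0157]
[ 0.2   0.63 -1.    1.65  0.57  1.18  0.66]
```

View pics/t2.png

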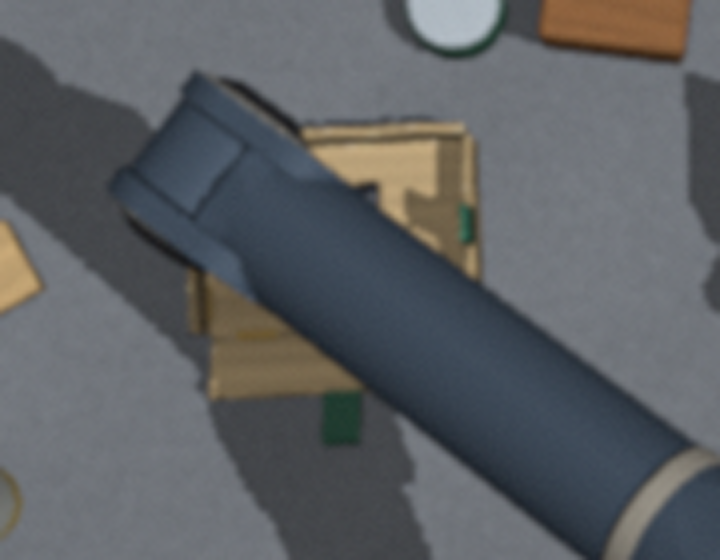

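```bash

python3 -m jog '[{"hand":0.05,"slide":[0.036,-0.002,0],"delta_rot":[0,0,-0.015]},{"hand":0.05,"slide":[0.036,-0.002,0],"delta_rot":[0,0,0]},{"hand":0.05,"slide":[0.036,-0.002,0],"delta_rot":[0,0,0]},{"hand":0.05,"slide":[0.036,-0.002,0],"delta_rot":[0,0,0]},{"hand":0.05,"slide":[0,0,0],"delta_rot":[0,0,0]},{"hand":0.05,"slide":[0,0,0],"delta_rot":[0,0,0]}]'
python3 - <<'E'
from h import *
t=wpt(P,"front",A["front"],.074,0,.0035);go([t[0],t[1],t[2]-.005],down(.0447+np.pi))
print(status.get_obs()["q"].round(2))
E
```

```text
time: 11.0
tcp_pos: [0.4356, 0.2334, 0.2074]
ee_rot: [-0.025, 1.0, -0.001, 0.001]
wrist_force: [0.6, -0.8, 0.0]
width: 0.0499
finger_force: 0.0
slide [ -2.6   1.2 181.7] tcp [0.4356 0.2334 0.2074]
rot [-0.0025  0.0027  0.0044]
[ 0.32  0.43 -1.13  1.95  0.46  1.04  0.6 ]
```

```bash

python3 -m jog '[{"hand":0.05,"slide":[-0.0025,0.001,0.036],"delta_rot":[0,0,0]},{"hand":0.05,"slide":[0,0,0.036],"delta_rot":[0,0,0]},{"hand":0.05,"slide":[0,0,0.036],"delta_rot":[0,0,0]},{"hand":0.05,"slide":[0,0,0.036],"delta_rot":[0,0,0]},{"hand":0.05,"slide":[0,0,0.02],"delta_rot":[0,0,0]},{"hand":0.05,"slide":[0,0,0.015],"delta_rot":[0,0,0]},{"hand":0.05,"slide":[0,0,0],"delta_rot":[0,0,0]}]'
python3 - <<'E'
from h import *
t=wpt(P,"front",A["front"],.074,0,.0035);go([t[0],t[1],t[2]-.005],down(.0447+np.pi))
print(status.get_obs()["q"].round(2))
E
```

```text
time: 11.58
tcp_pos: [0.4393, 0.2338, 0.0248]
ee_rot: [-0.023, 1.0, -0.001, -0.002]
wrist_force: [0.2, -1.0, 0.1]
width: 0.0499
finger_force: 0.0
slide [ 0.6  0.4 -0.8] tcp [0.4393 0.2338 0.0248]
rot [-0.0022 -0.0036  0.0019]
[ 0.09  0.68 -0.86  2.09  0.78  0.74  0.33]
```

```bash

python3 -m jog '[{"hand":0.015,"slide":[0,0,0],"delta_rot":[0,0,0]},{"hand":0.015,"slide":[0,0,0],"delta_rot":[0,0,0]},{"hand":0.015,"slide":[0,0,0],"delta_rot":[0,0,0]},{"hand":0.015,"slide":[0,0,0],"delta_rot":[0,0,0]},{"hand":0.015,"slide":[0,0,0],"delta_rot":[0,0,0]},{"hand":0.015,"slide":[0,0,0],"delta_rot":[0,0,0]}]'
python3 -m jog '[{"hand":0.015,"slide":[-0.0039,0,-0.0098],"delta_rot":[0,0,0]},{"hand":0.015,"slide":[-0.0056,0,-0.0096],"delta_rot":[0,0,0]},{"hand":0.015,"slide":[-0.0069,0,-0.0086],"delta_rot":[0,0,0]},{"hand":0.015,"slide":[-0.0082,0,-0.0076],"delta_rot":[0,0,0]},{"hand":0.015,"slide":[-0.0092,0,-0.0062],"delta_rot":[0,0,0]},{"hand":0.015,"slide":[-0.010,0,-0.0047],"delta_rot":[0,0,0]},{"hand":0.015,"slide":[-0.0107,0,-0.0032],"delta_rot":[0,0,0]},{"hand":0.015,"slide":[-0.0073,0,-0.0013],"delta_rot":[0,0,0]}]'
python3 -m jog '[{"hand":0.015,"slide":[-0.006,0,0],"delta_rot":[0,0,0]},{"hand":0.015,"slide":[0,0,0],"delta_rot":[0,0,0]},{"hand":0.015,"slide":[0,0,0],"delta_rot":[0,0,0]}]'
python3 - <<'E'
from h import *
print(wpt(P,"front",1.6,.074,0,.0035))
E
```

```text
time: 12.08
tcp_pos: [0.4405, 0.2355, 0.0286]
ee_rot: [-0.024, 1.0, 0.001, 0.002]
wrist_force: [3.1, 0.7, -0.5]
width: 0.0268
finger_force: 59.3
time: 12.75
tcp_pos: [0.4957, 0.2384, 0.0776]
ee_rot: [-0.025, 1.0, -0.0, -0.005]
wrist_force: [-8.2, 1.7, -1.2]
width: 0.0271
finger_force: 63.0
time: 13.0
tcp_pos: [0.5029, 0.2388, 0.0781]
ee_rot: [-0.025, 1.0, -0.0, -0.003]
wrist_force: [-5.1, 1.5, 0.4]
width: 0.0268
finger_force: 63.9
[0.50783351 0.23731226 0.08207064]
```

```bash

python3 -m jog '[{"hand":0.015,"slide":[-0.004,0,0.001],"delta_rot":[0,0,0]},{"hand":0.015,"slide":[0,0,0],"delta_rot":[0,0,0]},{"hand":0.05,"slide":[0,0,0],"delta_rot":[0,0,0]},{"hand":0.05,"slide":[0,0,0],"delta_rot":[0,0,0]},{"hand":0.05,"slide":[0,0,0],"delta_rot":[0,0,0]},{"hand":0.05,"slide":[0,0,-0.03],"delta_rot":[0,0,0]},{"hand":0.05,"slide":[0,0,-0.04],"delta_rot":[0,0,0]},{"hand":0.05,"slide":[0,0,-0.04],"delta_rot":[0,0,0]}]'
python3 -m jog '[{"hand":0.05,"slide":[0,0,-0.04],"delta_rot":[0,0,0]},{"hand":0.05,"slide":[0,0,-0.04],"delta_rot":[0,0,0]},{"hand":0.05,"slide":[0,0,-0.04],"delta_rot":[0,0,0]},{"hand":0.05,"slide":[0,0,0],"delta_rot":[0,0,0]},{"hand":0.05,"slide":[0,0,0],"delta_rot":[0,0,0]}]'
python3 - <<'E'
from h import *
go([.531,-.1227,.30],down(.037+np.pi))
print(status.get_obs()["q"].round(2))
cv2.imwrite("pics/s3.png",cv2.resize(grab_frame("side")[150:270,240:400,::-1],None,fx=4,fy=4,interpolation=cv2.INTER_CUBIC))
E
```

```text
time: 13.67
tcp_pos: [0.5103, 0.2376, 0.1881]
ee_rot: [-0.024, 1.0, -0.0, -0.001]
wrist_force: [1.5, 1.4, 0.8]
width: 0.0501
finger_force: 0.0
time: 14.08
tcp_pos: [0.5118, 0.239, 0.3102]
ee_rot: [-0.024, 1.0, 0.001, 0.003]
wrist_force: [-0.2, -1.0, -1.1]
width: 0.0499
finger_force: 0.0
slide [  -1.7 -362.2    9.8] tcp [0.5118 0.239  0.3102]
rot [0.0013 0.0052 0.0112]
[ 0.32  0.44 -1.13  1.68  0.42  1.28  0.73]
```

View pics/s3.png

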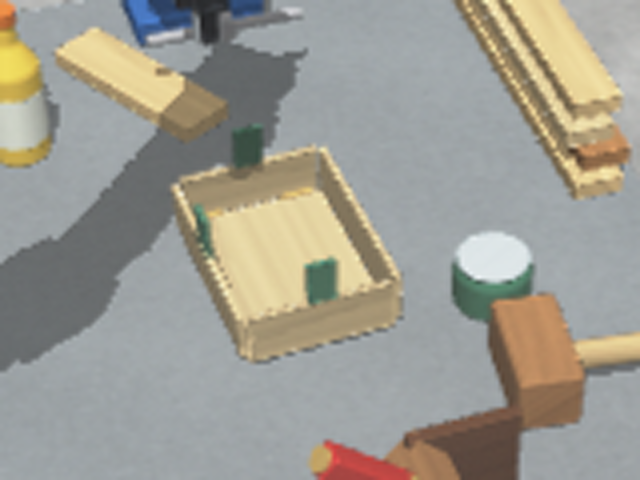

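```bash

python3 -m jog '[{"hand":0.05,"slide":[0,-0.04,0],"delta_rot":[0,0,0]},{"hand":0.05,"slide":[0,-0.04,0],"delta_rot":[0,0,0]},{"hand":0.05,"slide":[0,-0.04,0],"delta_rot":[0,0,0]},{"hand":0.05,"slide":[0,-0.04,0],"delta_rot":[0,0,0]},{"hand":0.05,"slide":[0,-0.04,0],"delta_rot":[0,0,0]},{"hand":0.05,"slide":[0,-0.04,0],"delta_rot":[0,0,0]},{"hand":0.05,"slide":[0,-0.04,0],"delta_rot":[0,0,0]},{"hand":0.05,"slide":[0,-0.04,0],"delta_rot":[0,0,0]}]'
python3 -m jog '[{"hand":0.05,"slide":[-0.01,-0.042,0],"delta_rot":[0,0,0.01]},{"hand":0.05,"slide":[-0.04,0,0],"delta_rot":[0,0,0]},{"hand":0.05,"slide":[0,0,0],"delta_rot":[0,0.1,0]},{"hand":0.05,"slide":[0,0,0],"delta_rot":[0,0.1,0]},{"hand":0.05,"slide":[0,0,0],"delta_rot":[0,0.1,0]},{"hand":0.05,"slide":[0,0,0],"delta_rot":[0,0.1,0]},{"hand":0.05,"slide":[0,0,0],"delta_rot":[0,0,0]},{"hand":0.05,"slide":[0,0,0],"delta_rot":[0,0,0]}]'
cat >> h.py <<'E'
CH=np.array([.5772,-.121,.078]);yaw=.037
E
python3 - <<'E'
from h import *
a=.8326;z=Ro.from_euler("z",yaw).apply([-np.sin(a),0,np.cos(a)]);grip=CH+.062*z
R=down(yaw+np.pi)*Ro.from_rotvec([0,.4,0]);tz=R.apply([0,0,1])
print(grip,tz);go(grip+.005*tz,R);print(status.get_obs()["q"].round(2))
T=grab_frame("top");S=grab_frame("side")
e=lambda I,x,y:cv2.resize(I[y:y+100,x:x+133,::-1],(399,300),interpolation=cv2.INTER_CUBIC)
cv2.imwrite("pics/c4.png",np.hstack([e(T,335,190),e(S,290,235)]))
for n in("top","side"):print(n,proj(n,np.array([CH,grip,CH+.1*z])).round(1).tolist())
E
```

```text
time: 14.8
tcp_pos: [0.5252, -0.0839, 0.3058]
ee_rot: [-0.024, 1.0, 0.0, -0.002]
wrist_force: [0.8, 0.7, 0.2]
width: 0.0501
finger_force: 0.0
time: 15.47
tcp_pos: [0.5782, -0.1194, 0.3048]
ee_rot: [-0.02, 0.98, -0.003, -0.2]
wrist_force: [0.4, 0.9, -0.2]
width: 0.0503
finger_force: 0.0
[ 0.53137101 -0.12269645  0.1197232 ] [-0.38915182 -0.01440519 -0.92106099]
slide [-29.4  -1.7 193.6] tcp [ 0.5782 -0.1194  0.3048]
rot [-0.     -0.0027  0.0036]
[ 0.68  0.67 -0.98  1.38  0.45  1.77  1.31]
top [[367.0, 238.4], [368.6, 253.7], [369.7, 263.4]]
side [[341.9, 273.1], [328.1, 267.8], [319.2, 264.4]]
```

View pics/c4.png

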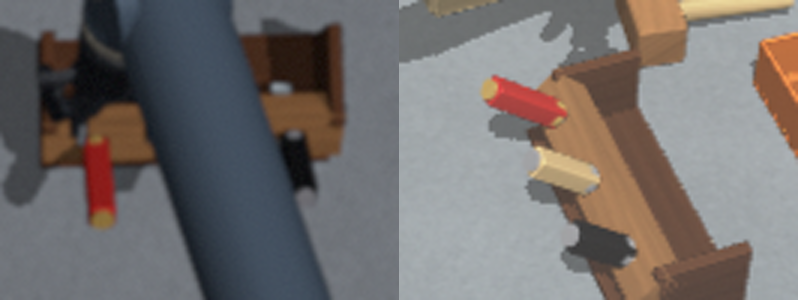

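```bash

python3 -m jog '[{"hand":0.06,"slide":[-0.029,-0.002,0],"delta_rot":[0,0,0.003]},{"hand":0.06,"slide":[0,0,0.035],"delta_rot":[0,0,0]},{"hand":0.06,"slide":[0,0,0.035],"delta_rot":[0,0,0]},{"hand":0.06,"slide":[0,0,0.035],"delta_rot":[0,0,0]},{"hand":0.06,"slide":[0,0,0.035],"delta_rot":[0,0,0]},{"hand":0.06,"slide":[0,0,0],"delta_rot":[0,0,0]},{"hand":0.06,"slide":[0,0,0],"delta_rot":[0,0,0]}]'
python3 - <<'E'
from h import *
a=.8326;z=Ro.from_euler("z",yaw).apply([-np.sin(a),0,np.cos(a)]);grip=CH+.062*z
R=down(yaw+np.pi)*Ro.from_rotvec([0,.4,0]);tz=R.apply([0,0,1])
go(grip+.005*tz,R);print(status.get_obs()["q"].round(2))
E
```

```text
time: 16.15
tcp_pos: [0.5492, -0.1238, 0.1677]
ee_rot: [-0.017, 0.98, -0.005, -0.199]
wrist_force: [0.7, 0.7, 0.2]
width: 0.0598
finger_force: 0.0
slide [-2.4  1.9 56.1] tcp [ 0.5492 -0.1238  0.1677]
rot [-0.0013 -0.0011 -0.002 ]
[ 0.71  0.75 -0.94  1.6   0.52  1.52  1.25]
```

```bash

python3 -m jog '[{"hand":0.06,"slide":[-0.001,0.001,0.02],"delta_rot":[0,0,0]},{"hand":0.06,"slide":[-0.001,0,0.02],"delta_rot":[0,0,0]},{"hand":0.06,"slide":[0,0,0.016],"delta_rot":[0,0,0]},{"hand":0.06,"slide":[0,0,0],"delta_rot":[0,0,0]}]'
python3 -m jog '[{"hand":0.01,"slide":[0,0,0],"delta_rot":[0,0,0]},{"hand":0.01,"slide":[0,0,0],"delta_rot":[0,0,0]},{"hand":0.01,"slide":[0,0,0],"delta_rot":[0,0,0]},{"hand":0.01,"slide":[0,0,0],"delta_rot":[0,0,0]},{"hand":0.01,"slide":[0,0,0],"delta_rot":[0,0,0]},{"hand":0.01,"slide":[0,0,0],"delta_rot":[0,0,0]},{"hand":0.01,"slide":[0,0,0],"delta_rot":[0,0,0]}]'
python3 - <<'E'
from h import *
a=.8326;z=Ro.from_euler("z",yaw).apply([-np.sin(a),0,np.cos(a)])
o=status.get_obs();print(Ro.from_quat(o["ee_rot"]).inv().apply(z),o["q"].round(2))
E
```

```text
time: 16.48
tcp_pos: [0.5303, -0.123, 0.1155]
ee_rot: [-0.017, 0.98, -0.004, -0.199]
wrist_force: [-0.2, 0.3, -0.1]
width: 0.06
finger_force: 0.0
time: 17.07
tcp_pos: [0.5321, -0.1215, 0.1172]
ee_rot: [-0.018, 0.98, -0.004, -0.197]
wrist_force: [0.6, 1.2, 7.3]
width: 0.0255
finger_force: 58.5
[ 9.42069369e-01 -2.09314771e-04 -3.35418039e-01] [ 0.72  0.79 -0.93  1.68  0.56  1.42  1.22]
```

```bash

python3 -m jog '[{"hand":0.01,"slide":[0.0094,0,-0.0034],"delta_rot":[0,0,0]},{"hand":0.01,"slide":[0.0094,0,-0.0034],"delta_rot":[0,0,0]},{"hand":0.01,"slide":[0.0094,0,-0.0034],"delta_rot":[0,0,0]}]'
python3 -m jog '[{"hand":0.01,"slide":[0.0094,0,-0.0034],"delta_rot":[0,0,0]},{"hand":0.01,"slide":[0.0094,0,-0.0034],"delta_rot":[0,0,0]},{"hand":0.01,"slide":[0.0094,0,-0.0034],"delta_rot":[0,0,0]}]'
python3 -m jog '[{"hand":0.01,"slide":[0.0094,0,-0.0034],"delta_rot":[0,0,0]},{"hand":0.01,"slide":[0.0094,0,-0.0034],"delta_rot":[0,0,0]},{"hand":0.01,"slide":[0.0094,0,-0.0034],"delta_rot":[0,0,0]},{"hand":0.01,"slide":[0,0,0],"delta_rot":[0,0,0]}]'
python3 - <<'E'
from h import *
o=status.get_obs();print(o["q"].round(2))
T=grab_frame("top");S=grab_frame("side")
e=lambda I,x,y:cv2.resize(I[y:y+100,x:x+133,::-1],(399,300),interpolation=cv2.INTER_CUBIC)
cv2.imwrite("pics/c5.png",np.hstack([e(T,335,210),e(S,270,220)]))
E
```

```text
time: 17.32
tcp_pos: [0.5114, -0.1233, 0.1355]
ee_rot: [-0.018, 0.981, -0.004, -0.195]
wrist_force: [5.9, -0.0, -5.1]
width: 0.0254
finger_force: 58.4
time: 17.57
tcp_pos: [0.4874, -0.1242, 0.1566]
ee_rot: [-0.018, 0.98, -0.004, -0.197]
wrist_force: [3.3, 0.1, -1.4]
width: 0.0255
finger_force: 58.7
time: 17.9
tcp_pos: [0.4626, -0.1251, 0.1773]
ee_rot: [-0.018, 0.98, -0.005, -0.2]
wrist_force: [-0.4, 0.3, -2.4]
width: 0.0252
finger_force: 58.6
[ 0.84  0.64 -1.    1.8   0.48  1.44  1.26]
```

View pics/c5.png

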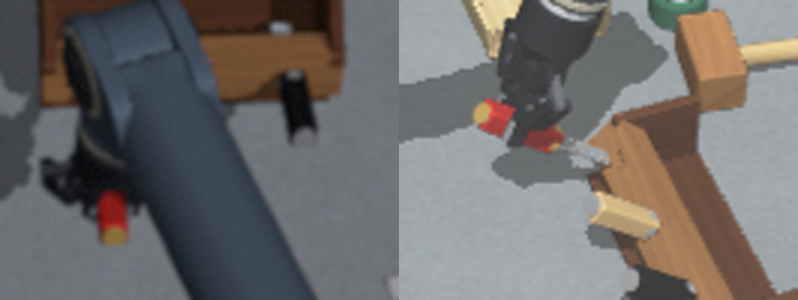

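```bash

python3 -m jog '[{"hand":0.01,"slide":[0.0094,0,-0.0034],"delta_rot":[0,0,0]},{"hand":0.01,"slide":[0.0078,0,-0.0184],"delta_rot":[0,0,0]},{"hand":0.01,"slide":[0.0078,0,-0.0184],"delta_rot":[0,0,0]},{"hand":0.01,"slide":[0.0117,0,-0.0276],"delta_rot":[0,0,0]},{"hand":0.01,"slide":[0.0117,0,-0.0276],"delta_rot":[0,0,0]},{"hand":0.01,"slide":[0.0117,0,-0.0276],"delta_rot":[0,0,0]},{"hand":0.01,"slide":[0,0,0],"delta_rot":[0,0,0]},{"hand":0.01,"slide":[0,0,0],"delta_rot":[0,0,0]}]'
python3 -m jog '[{"hand":0.01,"slide":[0,0,0],"delta_rot":[0,-0.08,0]},{"hand":0.01,"slide":[0,0,0],"delta_rot":[0,-0.08,0]},{"hand":0.01,"slide":[0,0,0],"delta_rot":[0,-0.08,0]},{"hand":0.01,"slide":[0,0,0],"delta_rot":[0,-0.08,0]},{"hand":0.01,"slide":[0,0,0],"delta_rot":[0,-0.08,0]},{"hand":0.01,"slide":[0,0,0],"delta_rot":[0,0,0]}]'
python3 - <<'E'
from h import *
go([.53,.24,.25]);print(status.get_obs()["q"].round(2))
E
```

```text
time: 18.67
tcp_pos: [0.4573, -0.1246, 0.314]
ee_rot: [-0.018, 0.98, -0.005, -0.197]
wrist_force: [-0.5, 1.0, -3.1]
width: 0.0252
finger_force: 58.9
time: 19.17
tcp_pos: [0.4533, -0.1257, 0.3111]
ee_rot: [-0.017, 1.0, -0.002, -0.002]
wrist_force: [-1.1, -0.6, -2.9]
width: 0.0256
finger_force: 59.1
slide [-89.3 363.1  59.4] tcp [ 0.4533 -0.1257  0.3111]
[ 1.24  0.25 -1.23  1.86  0.26  1.21  1.53]
```

```bash

python3 -m jog '[{"hand":0.01,"slide":[-0.03,0,0],"delta_rot":[0,0,0]},{"hand":0.01,"slide":[-0.03,0,0],"delta_rot":[0,0,0]},{"hand":0.01,"slide":[-0.025,0.02,0],"delta_rot":[0,0,0]},{"hand":0.01,"slide":[0,0.035,0],"delta_rot":[0,0,0]},{"hand":0.01,"slide":[0,0.035,0],"delta_rot":[0,0,0]},{"hand":0.01,"slide":[0,0.035,0],"delta_rot":[0,0,0]},{"hand":0.01,"slide":[0,0.035,0],"delta_rot":[0,0,0]},{"hand":0.01,"slide":[0,0.035,0],"delta_rot":[0,0,0]}]'
python3 -m jog '[{"hand":0.01,"slide":[0,0.035,0],"delta_rot":[0,0,0]},{"hand":0.01,"slide":[0,0.035,0],"delta_rot":[0,0,0]},{"hand":0.01,"slide":[0,0.035,0],"delta_rot":[0,0,0]},{"hand":0.01,"slide":[0,0.035,0],"delta_rot":[0,0,0]},{"hand":0.01,"slide":[0,0.028,0],"delta_rot":[0,0,0]},{"hand":0.01,"slide":[0,0,0],"delta_rot":[0,0,0]},{"hand":0.01,"slide":[0,0,0],"delta_rot":[0,0,0]}]'
python3 -m jog '[{"hand":0.01,"slide":[0,0,0],"delta_rot":[0,-0.08,0]},{"hand":0.01,"slide":[0,0,0],"delta_rot":[0,-0.08,0]},{"hand":0.01,"slide":[0,0,0],"delta_rot":[0,-0.08,0]},{"hand":0.01,"slide":[0,0,0],"delta_rot":[0,-0.095,0]},{"hand":0.01,"slide":[0,0,0],"delta_rot":[0,0,0]},{"hand":0.01,"slide":[0,0,0],"delta_rot":[0,0,0]}]'
python3 - <<'E'
from h import *
go([.53,.24,.25]);print(status.get_obs()["q"].round(2))
E
```

```text
time: 19.83
tcp_pos: [0.5339, 0.0743, 0.3109]
ee_rot: [-0.018, 1.0, -0.001, -0.002]
wrist_force: [-0.3, -0.1, -2.0]
width: 0.0252
finger_force: 59.2
time: 20.42
tcp_pos: [0.5272, 0.243, 0.3108]
ee_rot: [-0.021, 1.0, -0.001, -0.002]
wrist_force: [1.0, -0.7, -3.4]
width: 0.0256
finger_force: 59.4
time: 20.92
tcp_pos: [0.5281, 0.2391, 0.3116]
ee_rot: [-0.018, 0.986, 0.001, 0.165]
wrist_force: [0.9, -0.3, -2.1]
width: 0.025
finger_force: 59.5
slide [18.2  1.1 58.9] tcp [0.5281 0.2391 0.3116]
[ 0.34  0.29 -1.11  1.84  0.58  0.97  0.61]
```

```bash

python3 - <<'E'
from h import *
T=grab_frame("top");S=grab_frame("side")
e=lambda I,x,y:cv2.resize(I[y:y+150,x:x+133,::-1],(399,450),interpolation=cv2.INTER_CUBIC)
cv2.imwrite("pics/c6.png",np.hstack([e(T,180,170),e(S,230,90)]))
o=status.get_obs();Rt=Ro.from_quat(o["ee_rot"])
z=Rt.apply([.942,0,-.335]);g=o["tcp_pos"]-.005*Rt.apply([0,0,1])
print("z",z.round(3),"mid",(g-.0495*z).round(3))
for n in("top","side"):print(n,proj(n,np.array([g+.038*z,g-.062*z,g-.137*z])).round(1).tolist())
print(np.abs(o["joint_vel"]).max())
E
```

```text
z [-0.999 -0.034  0.009] mid [0.578 0.241 0.317]
top [[229.4, 265.9], [228.7, 225.9], [228.3, 196.1]]
side [[282.3, 152.1], [311.4, 146.2], [332.7, 141.9]]
0.01275263081425711
```

View pics/c6.png

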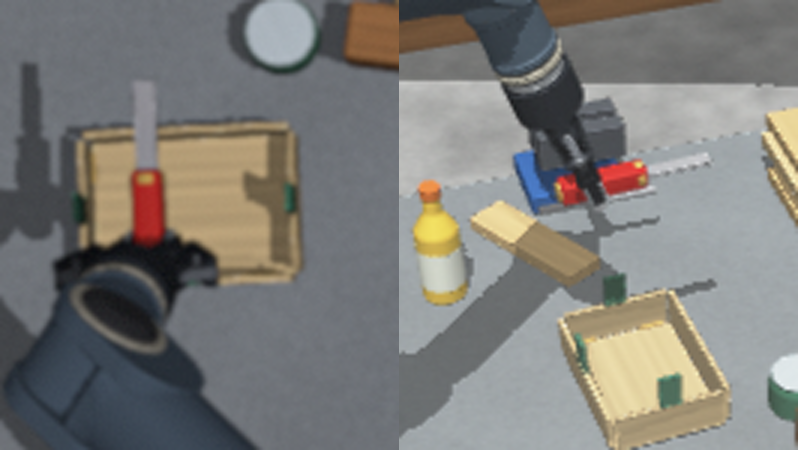

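The last picture shows the chisel where I predicted it: tip at about (333,142) in the side view and (228,197) in the top view. It is level over the tray, and all three walls are upright.

```bash
python3 -m jog '[{"hand":0.01,"slide":[0,0,0],"delta_rot":[0,0,0]},{"hand":0.01,"slide":[0,0,0],"delta_rot":[0,0,0]},{"hand":0.01,"slide":[0,0,0],"delta_rot":[0,0,0]}]'; python3 -c "from workcell import manip; print(manip.job_done())"
```

```text
time: 21.27
tcp_pos: [0.5294, 0.2407, 0.3123]
ee_rot: [-0.018, 0.986, 0.003, 0.166]
wrist_force: [-0.5, 1.0, -2.7]
width: 0.0254
finger_force: 59.5
the job is handed in; nothing more can be done
None
```

I handed the job in at about 21 s with all three walls upright and the chisel held level and at rest over the middle of the tray, about 0.32 m above the bench; the hand-in returned no verdict.

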